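# Set out the decorating tins for the pastry class

## Robot

A 7-joint arm with a two-finger parallel gripper is mounted at the origin on the work surface. World frame = base frame: x ahead of the robot, y to its left, z up, the work surface at z = 0. Lengths are in m, angles in rad, forces in N, time in s.
With the tool pointing down it reaches from about 0.425 to 0.975 m from the base axis. Payload 16.7 kg.
Tool frame: the origin (TCP) lies between the finger pads; the fingertips stand 22 mm ahead of it and the grasp point (between the pads) lies 3 mm ahead of it (tcp_to_tips is the distance from the TCP to the fingertips, in m); x points along the fingers, y is the direction in which the jaws open and shut, and the axes are right-handed (so a half turn about x gives the same grasp; the last joint's range is limited). The gripper opens to 85 mm and grips with 20 to 120 N. Pads are 22 mm wide; open, the fingers measure 114 mm over their backs; the gripper's body (76 mm by 85 mm) begins 54 mm behind the grasp point. The pads swing forward as they close: fully open they stand 13 mm farther back than shut.
Start: joints at [-1.278, 0.426, 0.074, 1.606, -0.034, 1.111, -0.067], TCP at [0.289, 0.61, 0.253] pointing down, gripper open.
Joint ranges: [-2.85, 2.85], [-0.5, 2.14], [-1.23, 1.37], [0.21, 2.46], [-1.02, 4.16], [0.16, 2.05], [-2.73, 2.73]. Speed limits (rad/s): [1.89, 1.89, 2.39, 2.39, 3.01, 3.01, 3.01].

## Interface

Orientations are given as a unit quaternion [w, x, y, z].
In Python, from workcell import * gives the robot as it stands.
- The arm moves only by the tool move_arm, never from a script. Its argument "moves" is a list of rows, each a list of 6 numbers: the shift along the world's x, y, z in cm, then the turn, a rotation vector about the world's x, y, z in degrees. A call has 1 to 10 rows; each row shifts and turns the pose as measured when the row begins; what a row does not reach is not made up. A row lasts 1/10 s, in which the tool goes at most 50 mm and 8.59 degrees, less where a joint would pass 70% of its speed; a pose out of reach is approached as far as the arm can. A call with a gripper value outside its range is refused whole. "hand" is the gripper command: -1 is fully open, 1 is shut, values between are in proportion, set as the call begins (left out, the last holds). The fingers move at their own pace and stop on an object; "squeeze" is the grip in N (left out, the last holds). Time passes only in rows, so rows that do not move let the fingers close. It gives the time, the measured TCP pose, the force and the opening at its end, in the units of the state.
- state(): the state, without advancing time (a new reading comes with each control period).
- capture(name): name is "side" or "top"; returns the picture (384x512x3 uint8, red, green, blue); there is no depth.
- camera_params(name): a dict with "intrinsics" (3x3 intrinsics, pixels), "view" (4x4, takes a point from world to camera coordinates). Camera axes: x right, y up, looking along -z (the intrinsics and any distortion apply to the point x, -y, -z); pixel columns grow to the right and rows downward; lengths in m; the calibration is good to about 2 mm. A picture is of the moment at which its call begins. camera_params takes no time and is no camera call.
- job_done(): hands the job in, once; it reports no verdict.
The state is a dict: "time_s": time; "joints": joint angles; "qd": joint speeds; "effort": joint torques, N m; "ee_pos": TCP position; "eef_rot": TCP orientation; "force": force on the tool from outside, world axes, zero at the start; "wrist_torque": the same for the moment, N m; "grip_width": finger opening in m.
Only numpy, scipy, OpenCV 4.12 (cv2) and the standard library are available. Lean on these libraries where they do the work, as an engineer would, in place of code of your own. Each camera call takes 0.05 s, during which the arm holds its last target. There are 200 camera calls.

## Task

Set out the decorating tins for the next pastry class: take the tower of four tins apart from the top down and stand each tin upright in the middle of the coaster of its own colour. Keep the tins upright all the time, set them down rather than dropping them, and leave the jar and the little white cup where they are.

Things in the scene. Friction and masses are not known exactly. Their poses are not given: they have to be found in the camera images.
- tin_green: green closed round tin (upright cylinder), 26 mm in diameter, 45 mm high, about 45 g, at the start the top one of the tower; origin at the centre of its underside, z up along its axis. The tower is four tins stood loosely on one another, each narrower than the one below.
- tin_red: red closed round tin (upright cylinder), 39 mm in diameter, 45 mm high, about 80 g, at the start the second from the top one of the tower; origin at the centre of its underside, z up along its axis. The tower is four tins stood loosely on one another, each narrower than the one below.
- tin_yellow: yellow closed round tin (upright cylinder), 53 mm in diameter, 45 mm high, about 130 g, at the start the third from the top one of the tower; origin at the centre of its underside, z up along its axis. The tower is four tins stood loosely on one another, each narrower than the one below.
- tin_blue: blue closed round tin (upright cylinder), 68 mm in diameter, 45 mm high, about 200 g, at the start the bottom one of the tower; origin at the centre of its underside, z up along its axis. The tower is four tins stood loosely on one another, each narrower than the one below.
- mat_green: green round silicone coaster, 96 mm in diameter, 3 mm thick, fixed flat on the bench; origin at the centre of its underside on the bench, z up (its upper face is 3 mm above the origin)
- mat_red: red round silicone coaster, 96 mm in diameter, 3 mm thick, fixed flat on the bench; origin at the centre of its underside on the bench, z up (its upper face is 3 mm above the origin)
- mat_yellow: yellow round silicone coaster, 96 mm in diameter, 3 mm thick, fixed flat on the bench; origin at the centre of its underside on the bench, z up (its upper face is 3 mm above the origin)
- mat_blue: blue round silicone coaster, 96 mm in diameter, 3 mm thick, fixed flat on the bench; origin at the centre of its underside on the bench, z up (its upper face is 3 mm above the origin)
- jar: bystander: glass jar with paper label and white cap, 60 mm in diameter, 80 mm high, standing loose; origin at the centre of its underside
- ramekin: bystander: small open white ceramic cup, 66 mm across the rim, 42 mm high, standing loose; origin at the centre of its underside
Not all that is in view belongs to the job. Of the things that look like the mat_blue, take the one that is farthest from the robot's base at the start.

How it is judged:
By the outcome, as a careful person would: the job done as asked, in the order asked, and still so for the second after the job is handed in, with the robot touching nothing.
It also fails if it takes over 120 s, if anything falls off the work surface, if the arm or the gripper's body presses on something with over 40 N, if the wrist force passes 120 N, or if a joint passes its speed limit or range.

## Working session

There is one attempt and no reset: what is moved stays moved. The work goes in short steps, Python scripts to look and compute and a tool call to move; the robot and the scene stay as the last step left them, time stands still between calls to the robot, and variables do not carry over. Pictures are saved under pics/ and viewed, about 12 in all and at most 16, crops included, and the job is handed in when it is done.

Besides the shell and the picture viewer there is one more tool, called after "Request:" as name(argument=value, ...) on one line, values as JSON. move_arm: Moves the arm, as the interface text tells. Its arguments: {"type":"object","properties":{"moves":{"type":"array","items":{"type":"array","items":{"type":"number"}}},"hand":{"type":"number"},"squeeze":{"type":"number"}},"required":["moves"]}

```bash
mkdir -p pics; python3 - <<'E'
from workcell import *
import cv2,numpy as np
s=state();print({k:np.round(v,3).tolist() for k,v in s.items()})
for n in("side","top"):
    im=capture(n);cv2.imwrite(f"pics/{n}0.png",im[:,:,::-1]);p=camera_params(n);print(n,{k:np.round(v,4).tolist() if not isinstance(v,str) else v for k,v in p.items()})
E
```

```text
{'time_s': 0.0, 'joints': [-1.278, 0.427, 0.074, 1.607, -0.034, 1.111, -0.067], 'qd': [0.0, 0.0, -0.001, 0.001, 0.001, 0.001, -0.0], 'effort': [-0.002, -94.981, 3.76, -46.352, 0.019, 0.01, 0.0], 'ee_pos': [0.288, 0.61, 0.253], 'eef_rot': [0.69, 0.155, 0.69, -0.155], 'force': [0.235, 0.51, -0.131], 'wrist_torque': [0.018, -0.034, 0.024], 'grip_width': 0.085}
side {'intrinsics': [[369.362, 0.0, 256.2546], [0.0, 369.362, 199.171], [0.0, 0.0, 1.0]], 'view': [[0.9993, -0.033, 0.0175, -0.4413], [0.0014, 0.4998, 0.8662, -0.0863], [-0.0373, -0.8655, 0.4995, -0.8581], [0.0, 0.0, 0.0, 1.0]]}
top {'intrinsics': [[465.7029, 0.0, 254.9235], [0.0, 465.7029, 190.1197], [0.0, 0.0, 1.0]], 'view': [[-0.0204, -0.9997, 0.0102, -0.0153], [0.9836, -0.0182, 0.1794, -0.4842], [-0.1792, 0.0137, 0.9837, -1.2431], [0.0, 0.0, 0.0, 1.0]]}
```

View pics/side0.png

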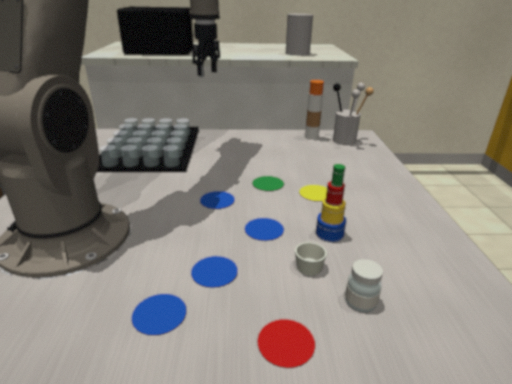

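View pics/top0.png

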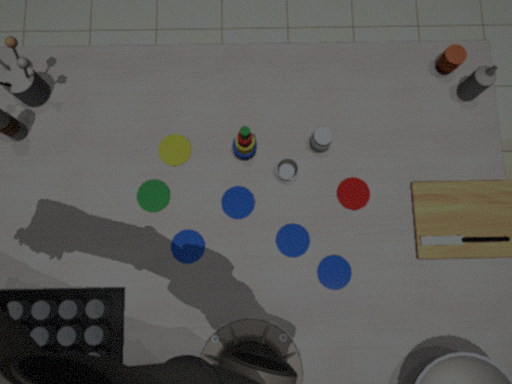

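Side view: tower at (332,215) with green on top at (338,168); mats are green (268,184), yellow (315,193), red (286,343), and four blue. The cup is at (310,258) and the jar at (364,285). Top view: tower at (245,145), yellow mat (175,150), green mat (153,196), red mat (353,193). The farthest blue mat is at (238,202).

```bash
cat > h.py <<'E'
import cv2,numpy as np
from workcell import *
HUE={'green':(50,85),'yellow':(22,36),'blue':(100,125),'red':(-8,8)}
P={n:camera_params(n) for n in("side","top")}
def ray(n,uv):
    K,V=np.array(P[n]["intrinsics"]),np.array(P[n]["view"]);R,t=V[:3,:3],V[:3,3]
    d=np.linalg.inv(K)@[uv[0],uv[1],1.];d=R.T@(d*[1,-1,-1]);return -R.T@t,d/np.linalg.norm(d)
def plane(n,uv,z):
    c,d=ray(n,uv);return c+d*(z-c[2])/d[2]
def tri(a,b):
    (c1,d1),(c2,d2)=ray("side",a),ray("top",b)
    s=np.linalg.lstsq(np.c_[d1,-d2],c2-c1,rcond=None)[0]
    p,q=c1+s[0]*d1,c2+s[1]*d2;return (p+q)/2,np.linalg.norm(p-q)
def proj(n,X):
    K,V=np.array(P[n]["intrinsics"]),np.array(P[n]["view"]);c=V[:3,:3]@np.asarray(X)+V[:3,3]
    u=K@(c*[1,-1,-1]);return u[:2]/u[2]
def blobs(im,col,amin=25):
    h=cv2.cvtColor(im,cv2.COLOR_RGB2HSV).astype(int);hue=h[...,0];lo,hi=HUE[col]
    hue=np.where(hue>170,hue-180,hue) if col=='red' else hue
    m=((hue>=lo)&(hue<=hi)&(h[...,1]>120)&(h[...,2]>40)).astype(np.uint8)
    n,l,s,c=cv2.connectedComponentsWithStats(m)
    return [(c[i],s[i]) for i in range(1,n) if s[i][4]>=amin]
E
python3 - <<'E'
from h import *
ims={n:cv2.imread(f"pics/{n}0.png")[:,:,::-1].copy() for n in P}
for col in HUE:
  for n in("side","top"):
    for c,s in blobs(ims[n],col): print(col,n,np.round(c,1),s,"z=3mm:",np.round(plane(n,c,.003),4))
for n,(x,y,w,h) in(("side",(290,150,90,170)),("top",(220,110,120,80))):
  cv2.imwrite(f"pics/{n}z.png",cv2.resize(ims[n][y:y+h,x:x+w,::-1],None,fx=600/max(w,h)//1*1.0 if 0 else 6 if n=="top" else 3.5,fy=6 if n=="top" else 3.5,interpolation=cv2.INTER_CUBIC))
E
```

```text
green side [337.9 174.4] [333 165  11  20 145] z=3mm: [0.7091 0.3214 0.003 ]
green side [267.7 183.1] [254 177  29  13 300] z=3mm: [0.4844 0.2622 0.003 ]
green top [244.5 131.2] [241 127   8   9  64] z=3mm: [0.6666 0.0016 0.003 ]
green top [153.2 195.3] [138 180  32  32 773] z=3mm: [0.4816 0.2638 0.003 ]
yellow side [503.  134.4] [488  94  24  73 572] z=3mm: [1.4757 0.6942 0.003 ]
yellow side [323.5 202.8] [300 185  45  39 745] z=3mm: [0.6298 0.1457 0.003 ]
yellow top [174.4 149.6] [159 135  32  31 770] z=3mm: [0.6147 0.2051 0.003 ]
yellow top [245.  146.3] [236 137  18  16 121] z=3mm: [0.6211 0.001  0.003 ]
blue side [216.9 199.6] [201 192  33  16 432] z=3mm: [0.3391 0.1644 0.003 ]
blue side [329.6 230.6] [317 215  28  26 416] z=3mm: [0.6193 0.0141 0.003 ]
blue side [263.8 228.9] [245 219  38  21 640] z=3mm: [0.4605 0.0224 0.003 ]
blue side [214.  271.5] [ 192  257   45   30 1075] z=3mm: [ 0.3506 -0.13    0.003 ]
blue side [158.5 314.2] [ 132  295   54   40 1667] z=3mm: [ 0.2598 -0.2423  0.003 ]
blue top [243.  151.9] [233 140  23  19 122] z=3mm: [0.6043 0.007  0.003 ]
blue top [237.6 202.1] [222 187  32  32 823] z=3mm: [0.4575 0.0247 0.003 ]
blue top [292.3 239.9] [276 224  33  33 855] z=3mm: [ 0.3476 -0.1271  0.003 ]
blue top [187.4 246.1] [171 230  34  33 875] z=3mm: [0.3361 0.1661 0.003 ]
blue top [333.8 271.8] [318 255  33  34 885] z=3mm: [ 0.2573 -0.2391  0.003 ]
red side [334.4 194. ] [327 182  17  23 273] z=3mm: [0.6703 0.1951 0.003 ]
red side [285.8 343.1] [ 258  320   57   48 2148] z=3mm: [ 0.4802 -0.308   0.003 ]
red top [446.9  65.5] [441  60  15  12  49] z=3mm: [ 0.862  -0.6114  0.003 ]
red top [243.8 140.1] [238 133  14  14  88] z=3mm: [0.6396 0.0042 0.003 ]
red top [352.9 193.2] [337 178  33  32 813] z=3mm: [ 0.4771 -0.3047  0.003 ]
```

View pics/sidez.png

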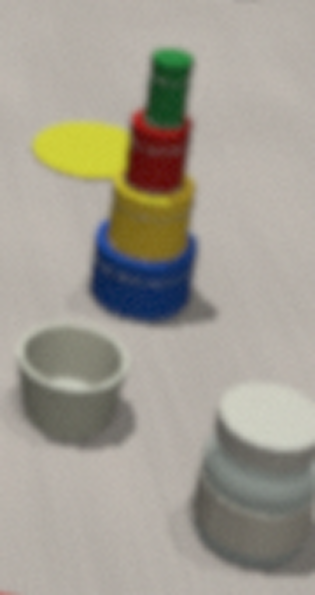

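View pics/topz.png

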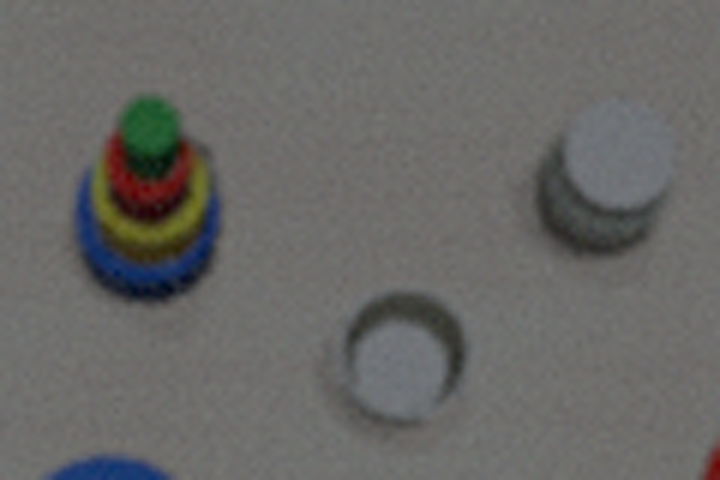

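The crops show the tower slightly off-axis: side columns are green 338.7, red 335.6, yellow 333.6 and blue 331, and top columns are about 245. The cup is at top (287,169) and the jar cap at (323,136).

```bash
python3 - <<'E'
from h import *
from scipy.spatial.transform import Rotation as Ro
from scipy.optimize import least_squares
w=state()['eef_rot'];R=Ro.from_quat([w[1],w[2],w[3],w[0]]).as_matrix();print("tool axes\n",R.round(3))
print("green top",*tri((339.1,167.1),(245,130.8)))
print("cup rim",*tri((290+73/3.5,150+358/3.5),(220+405/6,110+350/6)),"jar cap",*tri((290+270/3.5,150+418/3.5),(220+620/6,110+155/6)))
for n,zc,us,ut in(("green",.1575,338.7,245.1),("red",.1125,335.6,244.9),("yellow",.0675,333.6,245.4),("blue",.0225,331,244.6)):
    f=lambda p:[proj("side",[*p,zc])[0]-us,proj("top",[*p,zc])[0]-ut]
    print(n,least_squares(f,[.6,0]).x.round(4))
E
```

```text
tool axes
 [[-0.     0.428  0.904]
 [-0.001  0.904 -0.428]
 [-1.    -0.001  0.   ]]
green top [ 0.61418613 -0.00111258  0.17812488] 0.003720617885985025
cup rim [ 0.5468868  -0.11728709  0.04038356] 0.004304424439634648 jar cap [ 0.62783878 -0.21583778  0.07888655] 0.004242090180899857
green [ 0.6179 -0.001 ]
red [0.617 0.   ]
yellow [ 0.6179 -0.0009]
blue [0.6178 0.0019]
```

Request:
move_arm(moves=[[2,-3.8,0],[2,-3.8,0],[2,-3.8,0.1],[2,-3.8,0.1],[2,-3.8,0.1],[2,-3.8,0.1],[2,-3.8,0.1],[2,-3.8,0.1],[2,-3.8,0.1],[2,-3.8,0.1]], hand=-1, squeeze=25)

```text
$.moves[0]: bad value
```

Rows need all six numbers.

Request:
move_arm(moves=[[2,-3.8,0,0,0,0],[2,-3.8,0,0,0,0],[2,-3.8,0.1,0,0,0],[2,-3.8,0.1,0,0,0],[2,-3.8,0.1,0,0,0],[2,-3.8,0.1,0,0,0],[2,-3.8,0.1,0,0,0],[2,-3.8,0.1,0,0,0],[2,-3.8,0.1,0,0,0],[2,-3.8,0.1,0,0,0]], hand=-1, squeeze=25)

```text
time_s: 1.1
ee_pos: [0.4873, 0.2187, 0.2572]
eef_rot: [0.689, 0.15, 0.692, -0.153]
force: [1.7, 0.3, -1.0]
grip_width: 0.0854
```

Request:
move_arm(moves=[[2,-3.5,0,0,0,0],[2,-3.5,0,0,0,0],[2,-3.5,0,0,0,0],[2,-3.5,0,0,0,0],[2,-3.2,0,0,0,0],[1.5,-2.5,0,0,0,0],[1,-1.5,0,0,0,0],[0.4,-0.6,0,0,0,0],[0,0,0,0,0,0]])

```text
time_s: 2.0
ee_pos: [0.6202, -0.0163, 0.2559]
eef_rot: [0.688, 0.151, 0.692, -0.156]
force: [-0.8, 0.3, -0.3]
grip_width: 0.0852
```

```bash
python3 - <<'E'
from h import *
s=state();print(np.round(s['ee_pos'],4),np.round(s['eef_rot'],4),np.round(s['joints'],2))
im=capture("side");cv2.imwrite("pics/a1.png",cv2.resize(im[90:270,260:420,::-1],None,fx=3,fy=3,interpolation=cv2.INTER_CUBIC))
E
```

```text
[ 0.6202 -0.0163  0.2559] [ 0.6881  0.1514  0.6922 -0.1565] [-0.39  0.35  0.4   1.74 -0.15  1.08  1.19]
```

View pics/a1.png

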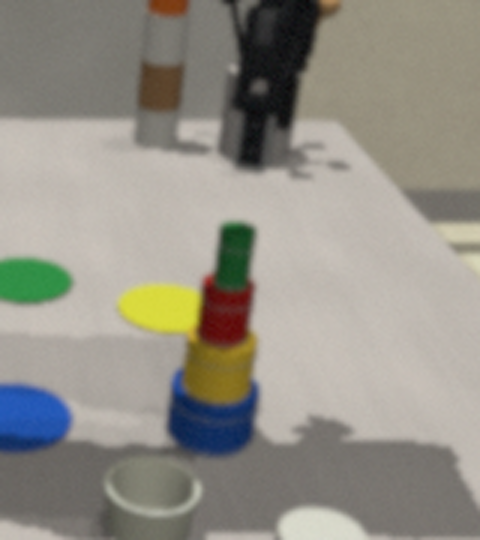

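Request:
move_arm(moves=[[-0.3,0.8,0,0,0,0],[0,0.8,0,0,0,0],[0,0,-2,0,0,0],[0,0,-2.5,0,0,0],[0,0,-2,0,0,0],[0,0,-1.2,0,0,0],[0,0,-0.5,0,0,0],[0,0,0,0,0,0],[0,0,0,0,0,0]])

```text
time_s: 2.95
ee_pos: [0.6148, 0.0152, 0.1735]
eef_rot: [0.69, 0.148, 0.693, -0.149]
force: [-0.5, -0.1, -0.4]
grip_width: 0.0851
```

Request:
move_arm(moves=[[0.2,-1.55,-0.5,0,0,0],[0,0,0,0,0,0],[0,0,0,0,0,0]])

```text
time_s: 3.25
ee_pos: [0.618, -0.0015, 0.1703]
eef_rot: [0.691, 0.149, 0.692, -0.149]
force: [0.0, 0.0, 0.3]
grip_width: 0.0853
```

Request:
move_arm(moves=[[0,0.1,-0.4,0,0,0],[0,0,0,0,0,0],[0,0,0,0,0,0],[0,0,0,0,0,0],[0,0,0,0,0,0]], hand=0.25)

```text
time_s: 3.75
ee_pos: [0.6183, -0.0003, 0.1666]
eef_rot: [0.691, 0.149, 0.692, -0.149]
force: [0.2, -0.0, 0.1]
grip_width: 0.0321
```

```bash
python3 - <<'E'
from h import *
s=state();print(np.round(s['ee_pos'],4),s['grip_width'])
a=capture("side")[130:230,290:390,::-1];b=capture("top")[90:190,195:295,::-1]
cv2.imwrite("pics/a2.png",np.hstack([cv2.resize(i,None,fx=4,fy=4,interpolation=cv2.INTER_CUBIC) for i in(a,b)]))
E
```

```text
[ 6.183e-01 -3.000e-04  1.666e-01] 0.032064724860316134
```

View pics/a2.png

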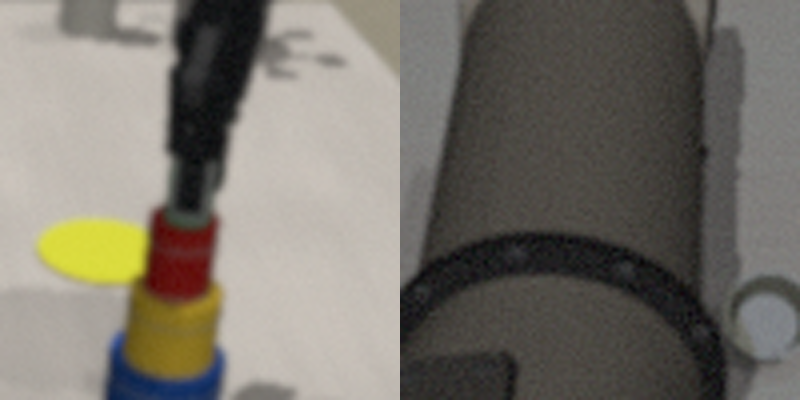

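The fingers straddle the green tin, centred in the side view, and the tower is intact (the arm blocks the top view). I'll close and lift.

Request:
move_arm(moves=[[0,0,0,0,0,0],[0,0,0,0,0,0],[0,0,0,0,0,0],[0,0,0.5,0,0,0],[0,0,1,0,0,0],[0,0,1.5,0,0,0],[0,0,0.5,0,0,0],[0,0,0,0,0,0]], hand=1, squeeze=25)

```text
time_s: 4.65
ee_pos: [0.6185, -0.0004, 0.2056]
eef_rot: [0.691, 0.149, 0.691, -0.149]
force: [-1.3, 0.0, -0.3]
grip_width: 0.0243
```

Request:
move_arm(moves=[[-1,2,0.5,0,0,0],[-1.5,3,0,0,0,0],[-1.8,3.5,0,0,0,0],[-1.8,3.5,0,0,0,0],[-1.8,3.5,-1,0,0,0],[-1.8,3.5,-1,0,0,0],[-1.5,3,-1,0,0,0],[-1,2,-1,0,0,0],[-0.5,1,-1,0,0,0],[0,0,0,0,0,0]])

```text
time_s: 5.65
ee_pos: [0.4855, 0.2567, 0.1607]
eef_rot: [0.692, 0.151, 0.69, -0.149]
force: [0.5, -0.6, -0.4]
grip_width: 0.0238
```

```bash
python3 - <<'E'
from h import *
s=state();print(np.round(s['ee_pos'],4),s['grip_width'])
im=capture("side");cv2.imwrite("pics/a3.png",cv2.resize(im[90:270,220:400,::-1],None,fx=3,fy=3,interpolation=cv2.INTER_CUBIC))
E
```

```text
[0.4855 0.2567 0.1607] 0.023841775753866905
```

View pics/a3.png

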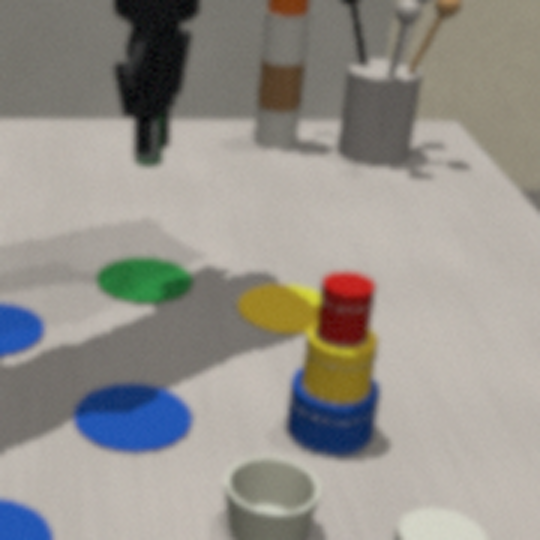

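The green tin is held upright at crop (148,140) above its mat at (145,280), and the three-tin tower still stands.

Request:
move_arm(moves=[[-0.2,0.4,-2,0,0,0],[0,0,-3,0,0,0],[0,0,-2.5,0,0,0],[0,0,-2,0,0,0],[0,0,-1,0,0,0],[0,0,0,0,0,0],[0,0,0,0,0,0]])

```text
time_s: 6.4
ee_pos: [0.4927, 0.2511, 0.0574]
eef_rot: [0.694, 0.156, 0.686, -0.153]
force: [-0.2, -0.5, 0.1]
grip_width: 0.0245
```

Request:
move_arm(moves=[[-0.5,0.6,-0.5,0,0.4,0],[0,0,0,0,0,0],[-0.4,0.5,-0.5,0,0.3,0],[0,0,0,0,0,0],[0,0,0,0,0,0]])

```text
time_s: 6.9
ee_pos: [0.4844, 0.2641, 0.0496]
eef_rot: [0.691, 0.157, 0.689, -0.153]
force: [0.3, 0.1, 0.0]
grip_width: 0.0243
```

Request:
move_arm(moves=[[-0.1,-0.1,-0.6,0,0.2,0],[0,0,-0.4,0,0,0],[0,0,-0.2,0,0,0],[0,0,0,0,0,0],[0,0,0,0,0,0]])

```text
time_s: 7.4
ee_pos: [0.4833, 0.2628, 0.0364]
eef_rot: [0.689, 0.156, 0.691, -0.153]
force: [0.0, -0.5, -0.6]
grip_width: 0.0244
```

Request:
move_arm(moves=[[0,0,-0.1,0,0,0],[0,0,0,0,0,0],[0,0,0,0,0,0]])

```text
time_s: 7.7
ee_pos: [0.4835, 0.2627, 0.0355]
eef_rot: [0.689, 0.156, 0.691, -0.153]
force: [0.6, 0.8, -0.8]
grip_width: 0.0246
```

Request:
move_arm(moves=[[0,0,-0.1,0,0,0],[0,0,0,0,0,0],[0,0,0,0,0,0]])

```text
time_s: 8.0
ee_pos: [0.4836, 0.2628, 0.0347]
eef_rot: [0.69, 0.156, 0.69, -0.153]
force: [0.7, -0.1, 0.1]
grip_width: 0.0242
```

Request:
move_arm(moves=[[0,0,-0.1,0,0,0],[0,0,0,0,0,0],[0,0,0,0,0,0]])

```text
time_s: 8.3
ee_pos: [0.4838, 0.263, 0.0348]
eef_rot: [0.69, 0.157, 0.69, -0.153]
force: [-0.1, 0.9, -0.5]
grip_width: 0.0244
```

The descent has stopped at the nominal height, so the tin is on the mat. I'll release it gently.

Request:
move_arm(moves=[[0,0,0,0,0,0],[0,0,0,0,0,0],[0,0,0,0,0,0],[0,0,0,0,0,0]], hand=0.1)

```text
time_s: 8.7
ee_pos: [0.4838, 0.263, 0.0346]
eef_rot: [0.69, 0.157, 0.69, -0.153]
force: [-0.4, -0.4, 0.7]
grip_width: 0.0386
```

Request:
move_arm(moves=[[0,0,0,0,0,0],[0,0,0.5,0,0,0],[0,0,1,0,0,0],[0,0,1.5,0,0,0],[0,0,2,0,0,0],[0,0,3,0,0,0],[0,0,3,0,0,0],[0,0,2.5,0,0,0],[0,0,1,0,0,0],[0,0,0,0,0,0]], hand=-0.6)

```text
time_s: 9.7
ee_pos: [0.4832, 0.262, 0.1902]
eef_rot: [0.69, 0.157, 0.69, -0.153]
force: [-0.3, 0.6, 0.1]
grip_width: 0.0684
```

```bash
cat >> h.py <<'E'
def look(name,boxes,f):
    s=state();print(np.round(s['ee_pos'],4),np.round(s['eef_rot'],4),round(s['grip_width'],4))
    ims=[]
    for n,(x,y,w,h) in boxes: ims.append(cv2.resize(capture(n)[y:y+h,x:x+w,::-1],None,fx=f,fy=f,interpolation=cv2.INTER_CUBIC))
    cv2.imwrite(f"pics/{name}.png",np.hstack(ims))
E
python3 - <<'E'
from h import *
look("a4",[("side",(220,120,160,130)),("top",(120,100,160,130))],2.5)
im=capture("side")
for c in("green","red","yellow"):print(c,[(b[0].round(1),b[1]) for b in blobs(im,c)])
E
```

```text
[0.4832 0.262  0.1902] [ 0.6898  0.1574  0.69   -0.1527] 0.0684
green [(array([267.7, 181.9]), array([254, 169,  29,  21, 334], dtype=int32))]
red [(array([334.7, 192.1]), array([327, 181,  18,  24, 337], dtype=int32)), (array([285.8, 343.1]), array([ 258,  320,   57,   48, 2148], dtype=int32))]
yellow [(array([502.7, 135.4]), array([488,  93,  24,  74, 607], dtype=int32)), (array([323.2, 202.9]), array([299, 185,  46,  39, 742], dtype=int32))]
```

View pics/a4.png

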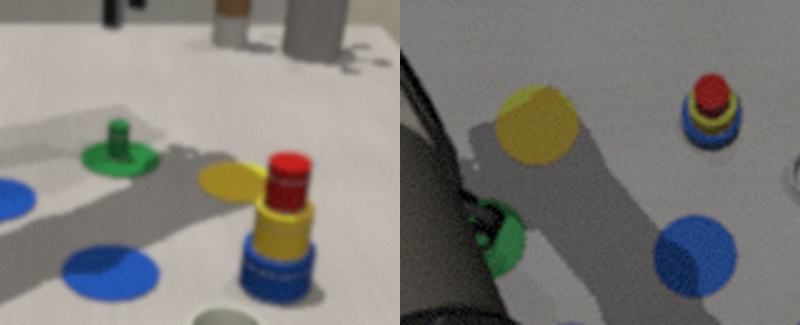

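The green tin stands upright and centred on its mat at crop (118,145), and the red–yellow–blue tower is intact. Red is next.

Request:
move_arm(moves=[[1,-2,0,0,0,0],[1.5,-3,0,0,0,0],[1.8,-3.5,0,0,0,0],[1.8,-3.5,0,0,0,0],[1.8,-3.5,0,0,0,0],[1.8,-3.5,0,0,0,0],[1.5,-3,0,0,0,0],[1,-2,0,0,0,0],[0.5,-1,0,0,0,0],[0,0,0,0,0,0]])

```text
time_s: 10.85
ee_pos: [0.6059, 0.0006, 0.1736]
eef_rot: [0.683, 0.15, 0.697, -0.157]
force: [-0.2, 0.4, -1.0]
grip_width: 0.0682
```

Request:
move_arm(moves=[[0,0,0,0,0,0],[0,0,0,0,0,0]])

```text
time_s: 11.05
ee_pos: [0.6048, 0.0027, 0.1723]
eef_rot: [0.682, 0.15, 0.698, -0.156]
force: [0.2, -0.0, -0.3]
grip_width: 0.0686
```

Request:
move_arm(moves=[[0.6,-0.15,0,0,-0.7,0],[0.6,-0.15,0,0,-0.6,0],[0,0,0,0,0,0],[0,0,0,0,0,0],[0,0,0,0,0,0]])

```text
time_s: 11.55
ee_pos: [0.6174, 0.0035, 0.1726]
eef_rot: [0.691, 0.15, 0.69, -0.152]
force: [-0.7, 0.4, 0.2]
grip_width: 0.0682
```

Request:
move_arm(moves=[[0,-0.4,-0.5,0,0,0],[0,0,-1.3,0,0,0],[0,0,-1.4,0,0,0],[0,0,-1,0,0,0],[0,0,-0.5,0,0,0],[0,0,0,0,0,0],[0,0,0,0,0,0]])

```text
time_s: 12.25
ee_pos: [0.6162, -0.0012, 0.1198]
eef_rot: [0.691, 0.15, 0.691, -0.153]
force: [0.1, 0.2, -0.1]
grip_width: 0.0683
```

Request:
move_arm(moves=[[0.1,0.1,0,0,0,0],[0,0,0,0,0,0],[0,0,0,0,0,0],[0,0,0,0,0,0]], hand=-0.04)

```text
time_s: 12.65
ee_pos: [0.6181, 0.0001, 0.1211]
eef_rot: [0.691, 0.151, 0.69, -0.152]
force: [-0.5, 0.2, -0.5]
grip_width: 0.0444
```

Request:
move_arm(moves=[[0,0,0,0,0,0],[0,0,0,0,0,0],[0,0,0,0,0,0],[0,0,0.5,0,0,0],[0,0,1,0,0,0],[0,0,2,0,0,0],[0,0,2.5,0,0,0],[0,0,2,0,0,0],[0,0,1,0,0,0],[0,0,0,0,0,0]], hand=1, squeeze=30)

```text
time_s: 13.65
ee_pos: [0.6177, -0.0004, 0.2179]
eef_rot: [0.691, 0.151, 0.69, -0.152]
force: [-0.6, 0.2, -1.1]
grip_width: 0.037
```

Request:
move_arm(moves=[[-0.8,-1.8,0,0,0,0],[-1.3,-2.8,0,0,0,0],[-1.6,-3.6,0,0,0,0],[-1.6,-3.6,0,0,0,0],[-1.6,-3.6,0,0,0,0],[-1.6,-3.6,0,0,0,0],[-1.6,-3.6,0,0,0,0],[-1.5,-3.2,0,0,0,0],[-1,-2.2,0,0,0,0],[0,0,0,0,0,0]])

```text
time_s: 14.65
ee_pos: [0.4773, -0.2922, 0.2102]
eef_rot: [0.688, 0.15, 0.693, -0.153]
force: [-0.0, -0.1, -0.4]
grip_width: 0.0376
```

Request:
move_arm(moves=[[0,0,0,0,0,0],[0,0,0,0,0,0]])

```text
time_s: 14.85
ee_pos: [0.4761, -0.2922, 0.209]
eef_rot: [0.687, 0.151, 0.694, -0.153]
force: [-0.8, 0.6, -0.1]
grip_width: 0.0373
```

Request:
move_arm(moves=[[0.15,-0.7,-0.8,0,-0.3,0],[0.15,-0.7,-1.5,0,0,0],[0,0,-2.2,0,0,0],[0,0,-2.2,0,0,0],[0,0,-2.2,0,0,0],[0,0,-2.2,0,0,0],[0,0,-2,0,0,0],[0,0,-1.2,0,0,0],[0,0,-0.5,0,0,0],[0,0,0,0,0,0]])

```text
time_s: 15.85
ee_pos: [0.4803, -0.3045, 0.0456]
eef_rot: [0.688, 0.149, 0.694, -0.15]
force: [0.3, -1.2, -0.4]
grip_width: 0.0374
```

Request:
move_arm(moves=[[0,0,0,0,0,0],[0,0,0,0,0,0]])

```text
time_s: 16.05
ee_pos: [0.4808, -0.3049, 0.0465]
eef_rot: [0.689, 0.148, 0.694, -0.15]
force: [-0.5, -0.3, -0.9]
grip_width: 0.0375
```

Request:
move_arm(moves=[[-0.2,-0.1,-0.4,0,-0.4,0],[0,0,-0.4,0,0,0],[0,0,-0.2,0,0,0],[0,0,0,0,0,0],[0,0,0,0,0,0]])

```text
time_s: 16.55
ee_pos: [0.4797, -0.3063, 0.0375]
eef_rot: [0.693, 0.149, 0.69, -0.15]
force: [-1.2, 0.2, -1.2]
grip_width: 0.0374
```

Request:
move_arm(moves=[[0,0,-0.1,0,0,0],[0,0,0,0,0,0],[0,0,0,0,0,0]])

```text
time_s: 16.85
ee_pos: [0.4798, -0.3063, 0.0365]
eef_rot: [0.693, 0.149, 0.69, -0.15]
force: [-0.2, 0.7, -0.7]
grip_width: 0.0375
```

Request:
move_arm(moves=[[0,0,-0.1,0,0.1,0],[0,0,0,0,0,0],[0,0,-0.1,0,0,0],[0,0,0,0,0,0]])

```text
time_s: 17.25
ee_pos: [0.4799, -0.3063, 0.0344]
eef_rot: [0.692, 0.149, 0.69, -0.15]
force: [-1.0, -0.5, -1.1]
grip_width: 0.0374
```

Request:
move_arm(moves=[[0,0,-0.1,0,0,0],[0,0,0,0,0,0],[0,0,0,0,0,0]])

```text
time_s: 17.55
ee_pos: [0.4803, -0.3064, 0.0344]
eef_rot: [0.692, 0.149, 0.69, -0.15]
force: [-0.1, -0.6, -0.6]
grip_width: 0.0376
```

Red is in contact (descent stopped at z = 34.4 mm), so I'll release it and rise.

Request:
move_arm(moves=[[0,0,0,0,0,0],[0,0,0,0,0,0],[0,0,0,0,0,0],[0,0,0,0,0,0]], hand=-0.25)

```text
time_s: 17.95
ee_pos: [0.4803, -0.3065, 0.0342]
eef_rot: [0.692, 0.149, 0.69, -0.15]
force: [0.2, -0.3, 0.0]
grip_width: 0.0537
```

Request:
move_arm(moves=[[0,0,0,0,0,0],[0,0,0.5,0,0,0],[0,0,1,0,0,0],[0,0,1.5,0,0,0],[0,0,2,0,0,0],[0,0,3,0,0,0],[0,0,3,0,0,0],[0,0,2,0,0,0],[0,0,0.5,0,0,0],[0,0,0,0,0,0]], hand=-1)

```text
time_s: 18.95
ee_pos: [0.4794, -0.307, 0.1822]
eef_rot: [0.693, 0.149, 0.689, -0.15]
force: [0.2, 0.1, -0.5]
grip_width: 0.0855
```

```bash
python3 - <<'E'
from h import *
look("a5",[("side",(220,160,160,210)),("top",(220,100,160,210))],2.5)
E
```

```text
[ 0.4794 -0.307   0.1822] [ 0.6935  0.1492  0.6886 -0.1503] 0.0855
```

View pics/a5.png

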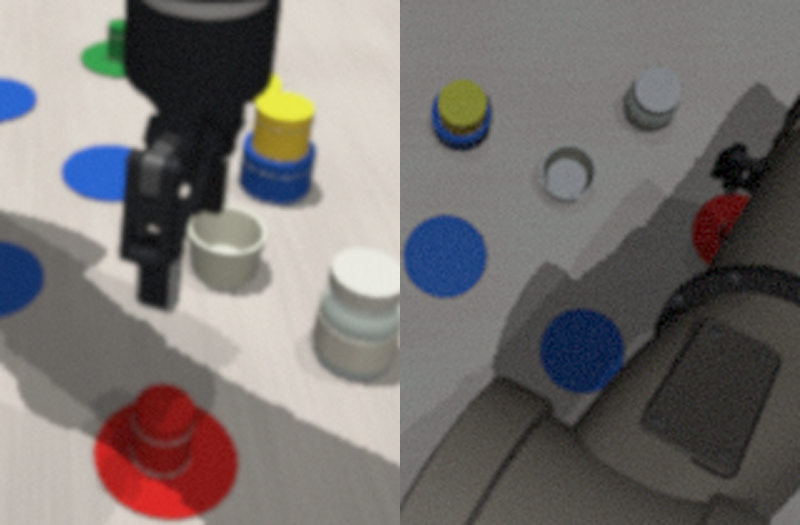

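The red tin stands centred on the red mat at crop (163,430). Yellow and blue are still stacked, and the cup and jar are unmoved. Back to the tower.

Request:
move_arm(moves=[[0.8,1.8,0,0,0,0],[1.3,2.8,0,0,0,0],[1.6,3.6,0,0,0,0],[1.6,3.6,0,0,0,0],[1.6,3.6,0,0,0,0],[1.6,3.6,0,0,0,0],[1.6,3.6,0,0,0,0],[1.5,3.2,0,0,0,0],[1,2.2,0,0,0,0],[0,0,0,0,0,0]])

```text
time_s: 20.05
ee_pos: [0.6014, -0.015, 0.1691]
eef_rot: [0.686, 0.149, 0.695, -0.153]
force: [-0.2, 0.5, 0.3]
grip_width: 0.0851
```

Request:
move_arm(moves=[[0,0,0,0,0,0],[0,0,0,0,0,0]])

```text
time_s: 20.25
ee_pos: [0.6003, -0.0153, 0.167]
eef_rot: [0.685, 0.148, 0.696, -0.154]
force: [1.0, -0.4, -0.3]
grip_width: 0.0855
```

Request:
move_arm(moves=[[0.6,0.5,0,0.1,-0.5,0],[0.6,0.5,0,0.1,-0.5,0],[0.5,0.4,-0.5,0,0,0],[0,0,-1.5,0,0,0],[0,0,-2,0,0,0],[0,0,-1.5,0,0,0],[0,0,-0.5,0,0,0],[0,0,0,0,0,0],[0,0,0,0,0,0]])

```text
time_s: 21.15
ee_pos: [0.6174, -0.0036, 0.1011]
eef_rot: [0.691, 0.152, 0.69, -0.153]
force: [-0.9, 0.3, 0.5]
grip_width: 0.0857
```

Request:
move_arm(moves=[[0,0.3,-0.5,0,0,0],[0,0,-1,0,0,0],[0,0,-0.6,0,0,0],[0,0,-0.2,0,0,0],[0,0,0,0,0,0],[0,0,0,0,0,0]])

```text
time_s: 21.75
ee_pos: [0.6182, -0.0003, 0.0775]
eef_rot: [0.691, 0.153, 0.69, -0.153]
force: [-1.0, 0.5, -0.8]
grip_width: 0.085
```

Request:
move_arm(moves=[[0,0,-0.2,0,0,0],[0,0,0,0,0,0],[0,0,0,0,0,0],[0,0,0,0,0,0]], hand=-0.36)

```text
time_s: 22.15
ee_pos: [0.6185, -0.0003, 0.0759]
eef_rot: [0.692, 0.153, 0.689, -0.153]
force: [-0.2, -0.9, -0.3]
grip_width: 0.0583
```

Request:
move_arm(moves=[[0,0,0,0,0,0],[0,0,0,0,0,0],[0,0,0,0,0,0],[0,0,0.5,0,0,0],[0,0,1,0,0,0],[0,0,2,0,0,0],[0,0,2,0,0,0],[0,0,1.5,0,0,0],[0,0,0.5,0,0,0],[0,0,0,0,0,0]], hand=1, squeeze=35)

```text
time_s: 23.15
ee_pos: [0.6182, -0.0006, 0.157]
eef_rot: [0.692, 0.153, 0.689, -0.153]
force: [-0.7, 0.2, -1.2]
grip_width: 0.051
```

Request:
move_arm(moves=[[0,1.5,0,0,0,0],[0,2.5,0,0,0,0],[0,3.5,0,0,0,0],[0,3.5,0,0,0,0],[0,3.5,0,0,0,0],[0,2.8,0,0,0,0],[0,1.5,0,0,0,0],[0,0.5,0,0,0,0],[0,0,0,0,0,0],[0,0,0,0,0,0]])

```text
time_s: 24.15
ee_pos: [0.6131, 0.2026, 0.1507]
eef_rot: [0.689, 0.152, 0.691, -0.155]
force: [0.0, -0.1, -1.1]
grip_width: 0.0511
```

Request:
move_arm(moves=[[0.2,0.1,-1,0,-0.2,0],[0,0,-1.8,0,0,0],[0,0,-2,0,0,0],[0,0,-2,0,0,0],[0,0,-1.5,0,0,0],[0,0,-0.8,0,0,0],[0,0,-0.4,0,0,0],[0,0,0,0,0,0],[0,0,0,0,0,0]])

```text
time_s: 25.05
ee_pos: [0.6176, 0.194, 0.0508]
eef_rot: [0.691, 0.156, 0.688, -0.159]
force: [1.1, 0.1, -0.6]
grip_width: 0.0513
```

Request:
move_arm(moves=[[-0.1,0.5,-0.3,0.2,0.1,0],[0,0.4,-0.4,0.1,0,0],[0,0,-0.3,0,0,0],[0,0,0,0,0,0],[0,0,0,0,0,0]])

```text
time_s: 25.55
ee_pos: [0.6175, 0.2051, 0.0419]
eef_rot: [0.691, 0.158, 0.688, -0.156]
force: [0.5, -0.2, -2.0]
grip_width: 0.0515
```

Request:
move_arm(moves=[[-0.1,-0.1,-0.3,0,0.2,0],[0,0,0,0,0,0],[0,0,-0.2,0,0,0],[0,0,0,0,0,0],[0,0,0,0,0,0]])

```text
time_s: 26.05
ee_pos: [0.6165, 0.2035, 0.0366]
eef_rot: [0.689, 0.158, 0.69, -0.156]
force: [-0.5, -0.4, -1.2]
grip_width: 0.051
```

Request:
move_arm(moves=[[0,0,-0.1,0,0,0],[0,0,0,0,0,0],[0,0,0,0,0,0]])

```text
time_s: 26.35
ee_pos: [0.6166, 0.2036, 0.0356]
eef_rot: [0.689, 0.158, 0.69, -0.156]
force: [-0.3, -0.1, -0.7]
grip_width: 0.0512
```

Request:
move_arm(moves=[[0,0,-0.1,0,0,0],[0,0,0,0,0,0],[0,0,0,0,0,0]])

```text
time_s: 26.65
ee_pos: [0.6166, 0.2036, 0.0345]
eef_rot: [0.689, 0.158, 0.69, -0.156]
force: [0.4, -0.1, -1.9]
grip_width: 0.0513
```

Request:
move_arm(moves=[[0,0,-0.1,0,0,0],[0,0,0,0,0,0],[0,0,0,0,0,0]])

```text
time_s: 26.95
ee_pos: [0.6167, 0.2037, 0.0345]
eef_rot: [0.689, 0.158, 0.69, -0.156]
force: [0.2, 0.4, -2.2]
grip_width: 0.0512
```

Request:
move_arm(moves=[[0,0,0,0,0,0],[0,0,0,0,0,0],[0,0,0,0,0,0],[0,0,0,0,0,0]], hand=-0.55)

```text
time_s: 27.35
ee_pos: [0.6169, 0.2038, 0.0345]
eef_rot: [0.689, 0.158, 0.689, -0.156]
force: [-0.3, 0.2, -0.8]
grip_width: 0.0659
```

Request:
move_arm(moves=[[0,0,0,0,0,0],[0,0,0.5,0,0,0],[0,0,1,0,0,0],[0,0,1.5,0,0,0],[0,0,2,0,0,0],[0,0,2,0,0,0],[0,0,1.5,0,0,0],[0,0,0.5,0,0,0],[0,0,0,0,0,0],[0,0,0,0,0,0]], hand=-1)

```text
time_s: 28.35
ee_pos: [0.6173, 0.2037, 0.1339]
eef_rot: [0.69, 0.159, 0.689, -0.155]
force: [-0.3, -0.3, 0.2]
grip_width: 0.0853
```

Request:
move_arm(moves=[[0,-1.5,0,0,0,0],[0,-2.5,0,0,0,0],[0,-3.5,0,0,0,0],[0,-3.5,0,0,0,0],[0,-3.5,0,0,0,0],[0,-2.8,0,0,0,0],[0,-1.5,0,0,0,0],[0,-0.5,0,0,0,0],[0,0,0,0,0,0],[0,0,0,0,0,0]])

```text
time_s: 29.35
ee_pos: [0.6115, -0.0014, 0.1268]
eef_rot: [0.687, 0.157, 0.692, -0.158]
force: [-0.7, 0.5, -0.6]
grip_width: 0.0853
```

```bash
python3 - <<'E'
from h import *
look("a6",[("side",(240,120,140,140)),("top",(120,100,140,140))],2.8)
im=capture("side");b=[x for x in blobs(im,"blue") if 300<x[0][0]<360];print(b)
E
```

```text
[ 0.6115 -0.0014  0.1268] [ 0.6869  0.1566  0.6919 -0.1576] 0.0853
[(array([330.4011544 , 225.88888889]), array([317, 212,  28,  29, 693], dtype=int32))]
```

View pics/a6.png

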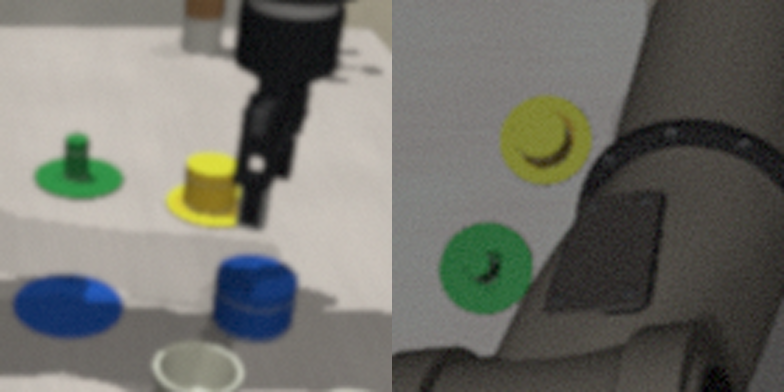

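Yellow and green stand centred on their mats, and the blue tin alone is under the gripper at crop (255,297). I'll correct and descend over blue.

Request:
move_arm(moves=[[0.3,0.1,0,0,-0.2,0],[0.3,0.1,-0.3,0.1,-0.2,0],[0,0,-1,0,0,0],[0,0,-1.5,0,0,0],[0,0,-1.2,0,0,0],[0,0,-0.5,0,0,0],[0,0,0,0,0,0],[0,0,0,0,0,0]])

```text
time_s: 30.3
ee_pos: [0.6174, 0.0037, 0.0763]
eef_rot: [0.689, 0.156, 0.69, -0.155]
force: [0.6, -0.6, 0.8]
grip_width: 0.0854
```

Request:
move_arm(moves=[[0,-0.3,0,0,0,0],[0,0,0,0,0,0],[0,0,-0.6,0,0,0],[0,0,-0.6,0,0,0],[0,0,-0.4,0,0,0],[0,0,0,0,0,0],[0,0,0,0,0,0]])

```text
time_s: 31.0
ee_pos: [0.618, 0.0002, 0.06]
eef_rot: [0.69, 0.157, 0.69, -0.155]
force: [-0.8, 0.2, -0.3]
grip_width: 0.0854
```

Request:
move_arm(moves=[[0,0,-0.6,0,0,0],[0,0,-0.6,0,0,0],[0,0,-0.6,0,0,0],[0,0,-0.5,0,0,0],[0,0,-0.3,0,0,0],[0,0,0,0,0,0],[0,0,0,0,0,0]])

```text
time_s: 31.7
ee_pos: [0.6178, 0.0003, 0.0313]
eef_rot: [0.689, 0.157, 0.69, -0.155]
force: [0.8, -0.1, -0.2]
grip_width: 0.0855
```

No contact on the way down. I'll close on blue and lift.

Request:
move_arm(moves=[[0,0,0,0,0,0],[0,0,0,0,0,0],[0,0,0,0,0,0],[0,0,0,0,0,0],[0,0,0.4,0,0,0],[0,0,1,0,0,0],[0,0,1.5,0,0,0],[0,0,1.5,0,0,0],[0,0,0.5,0,0,0],[0,0,0,0,0,0]], hand=1, squeeze=40)

```text
time_s: 32.7
ee_pos: [0.6184, 0.0003, 0.0867]
eef_rot: [0.69, 0.157, 0.689, -0.155]
force: [-0.1, -0.3, -1.6]
grip_width: 0.0659
```

Request:
move_arm(moves=[[-1,0.1,0,0,0,0],[-2,0.3,0,0,0,0],[-2.5,0.4,0,0,0,0],[-2.5,0.4,0,0,0,0],[-2.5,0.4,0,0,0,0],[-2,0.3,0,0,0,0],[-1.5,0.2,0,0,0,0],[-0.5,0,0,0,0,0],[0,0,0,0,0,0],[0,0,0,0,0,0]])

```text
time_s: 33.7
ee_pos: [0.4607, 0.0216, 0.0838]
eef_rot: [0.688, 0.156, 0.691, -0.155]
force: [0.6, -0.8, -3.0]
grip_width: 0.0662
```

```bash
python3 - <<'E'
from h import *
look("a7",[("side",(200,130,180,160))],3.3)
E
```

```text
[0.4607 0.0216 0.0838] [ 0.6885  0.1561  0.6911 -0.1549] 0.0662
```

View pics/a7.png

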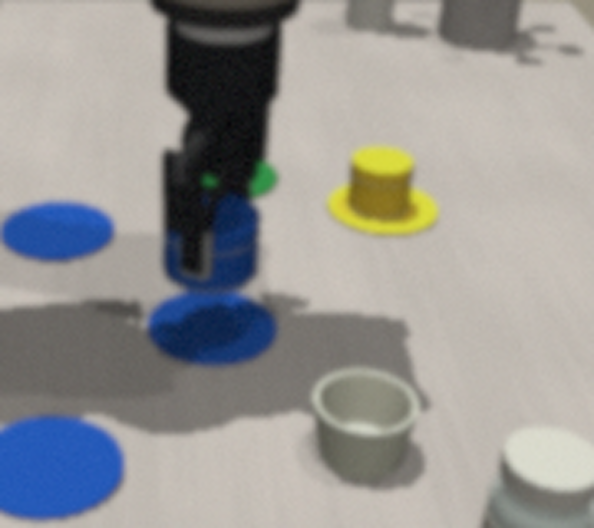

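The blue tin is held upright above the right mat: tin at crop (211,245), mat at (212,328). I'll lower it.

Request:
move_arm(moves=[[-0.1,0.1,-0.6,0,-0.1,0],[0,0,-1.2,0,0,0],[0,0,-1.2,0,0,0],[0,0,-0.7,0,0,0],[0,0,-0.3,0,0,0],[0,0,0,0,0,0],[0,0,0,0,0,0]])

```text
time_s: 34.45
ee_pos: [0.4608, 0.0219, 0.0387]
eef_rot: [0.689, 0.156, 0.691, -0.156]
force: [-0.2, -0.3, -1.2]
grip_width: 0.0659
```

Request:
move_arm(moves=[[-0.1,0.1,-0.2,0,-0.1,0],[0,0,0,0,0,0],[0,0,-0.1,0,0,0],[0,0,0,0,0,0],[0,0,0,0,0,0]])

```text
time_s: 34.95
ee_pos: [0.4604, 0.0233, 0.0365]
eef_rot: [0.69, 0.156, 0.689, -0.155]
force: [0.1, -0.4, -2.6]
grip_width: 0.0658
```

Request:
move_arm(moves=[[0,0,-0.1,0,0,0],[0,0,0,0,0,0],[0,0,0,0,0,0]])

```text
time_s: 35.25
ee_pos: [0.4605, 0.0234, 0.0356]
eef_rot: [0.69, 0.157, 0.689, -0.155]
force: [0.4, 0.1, -2.0]
grip_width: 0.0662
```

Request:
move_arm(moves=[[-0.1,0,-0.1,0,0,0],[0,0,0,0,0,0],[0,0,0,0,0,0]])

```text
time_s: 35.55
ee_pos: [0.4599, 0.0233, 0.0348]
eef_rot: [0.69, 0.157, 0.689, -0.155]
force: [-0.3, 1.4, -0.8]
grip_width: 0.066
```

Request:
move_arm(moves=[[0,0,-0.1,0,0,0],[0,0,0,0,0,0],[0,0,0,0,0,0]])

```text
time_s: 35.85
ee_pos: [0.4599, 0.0234, 0.035]
eef_rot: [0.69, 0.157, 0.689, -0.155]
force: [0.5, -0.1, -2.6]
grip_width: 0.0662
```

Request:
move_arm(moves=[[0,0,-0.1,0,0,0],[0,0,0,0,0,0],[0,0,0,0,0,0]])

```text
time_s: 36.15
ee_pos: [0.46, 0.0233, 0.0348]
eef_rot: [0.69, 0.158, 0.689, -0.155]
force: [-0.4, 0.5, -2.3]
grip_width: 0.066
```

Blue is seated: the height no longer changes. I'll release and rise.

Request:
move_arm(moves=[[0,0,0,0,0,0],[0,0,0,0,0,0],[0,0,0,0,0,0],[0,0,0,0,0,0],[0,0,0,0,0,0]], hand=-1)

```text
time_s: 36.65
ee_pos: [0.4601, 0.0233, 0.0344]
eef_rot: [0.69, 0.157, 0.689, -0.155]
force: [-0.5, -0.3, -0.5]
grip_width: 0.0857
```

Request:
move_arm(moves=[[0,0,0.5,0,0,0],[0,0,1,0,0,0],[0,0,1.5,0,0,0],[0,0,2,0,0,0],[0,0,3,0,0,0],[0,0,4,0,0,0],[0,0,4,0,0,0],[0,0,2,0,0,0],[0,0,0.5,0,0,0],[0,0,0,0,0,0]])

```text
time_s: 37.65
ee_pos: [0.4581, 0.0215, 0.2321]
eef_rot: [0.691, 0.159, 0.688, -0.155]
force: [-0.1, 0.4, -1.1]
grip_width: 0.0857
```

Request:
move_arm(moves=[[0,3,1,0,0,0],[0,4,1,0,0,0],[-1,4,1,0,0,0],[-1,4,1,0,0,0],[-1,4,0,0,0,0],[-1,4,0,0,0,0],[-1,4,0,0,0,0],[-1,4,0,0,0,0],[0,4,0,0,0,0],[0,0,0,0,0,0]])

```text
time_s: 38.65
ee_pos: [0.3885, 0.3809, 0.2622]
eef_rot: [0.687, 0.156, 0.692, -0.161]
force: [0.6, -0.2, -0.1]
grip_width: 0.0856
```

Request:
move_arm(moves=[[0,3,0,0,0,0],[0,4,0,0,0,0],[0,4,0,0,0,0],[0,4,0,0,0,0],[0,4,0,0,0,0],[0,2,0,0,0,0],[0,1,0,0,0,0],[0,0,0,0,0,0]])

```text
time_s: 39.45
ee_pos: [0.3861, 0.6042, 0.2469]
eef_rot: [0.684, 0.15, 0.694, -0.169]
force: [1.0, -0.4, -0.7]
grip_width: 0.0853
```

```bash
python3 - <<'E'
from h import *
s=state();print(s['time_s'],np.round(s['ee_pos'],3))
a=capture("side");b=capture("top")
cv2.imwrite("pics/a8.png",np.hstack([cv2.resize(a[140:390,180:400,::-1],(500,568)),cv2.resize(b[110:250,125:395,::-1],None,fx=1,fy=1)]) if 0 else cv2.resize(b[105:255,125:385,::-1],None,fx=3,fy=3,interpolation=cv2.INTER_CUBIC))
cv2.imwrite("pics/a9.png",cv2.resize(a[140:380,170:410,::-1],None,fx=2.4,fy=2.4,interpolation=cv2.INTER_CUBIC))
E
```

```text
39.45 [0.386 0.604 0.247]
```

View pics/a8.png

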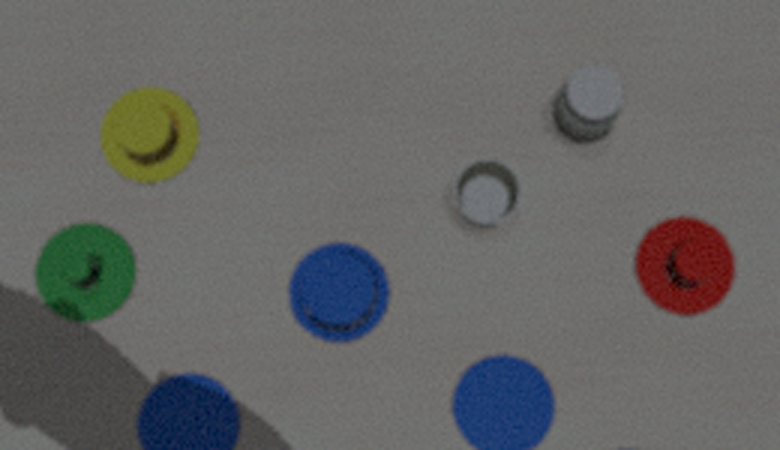

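View pics/a9.png

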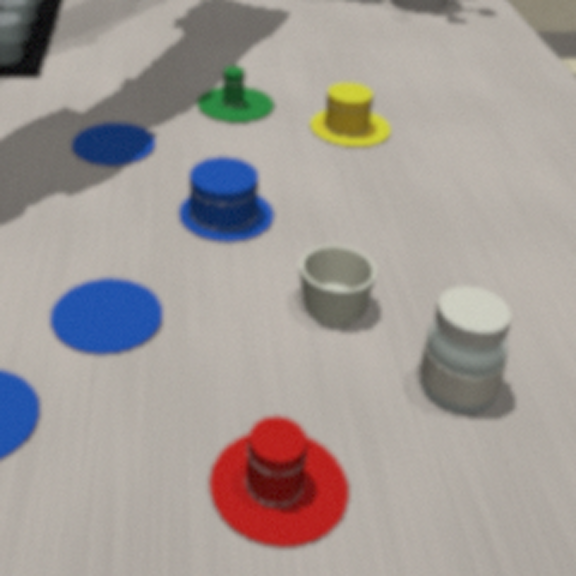

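Final pictures: all four tins stand upright near the centre of their mats. In the side view, tin against mat column is red 276/279, yellow 349/351, green 233/236 and blue 224/226, so offsets are about 2 mm. The cup and jar are unmoved and the arm is clear, so I'm handing in.

```bash
python3 -c "
from workcell import *
print(job_done())"
```

```text
the job is handed in; nothing more can be done
None
```

I took the tower apart from the top down (green, red, yellow, blue) and stood each tin upright on the coaster of its own colour. Blue went on the blue coaster farthest from the base. I lowered each tin in 1 mm steps until the height stopped changing, then opened the gripper. The job was handed in at about 39.5 s.

**Last checks:** the final side and top pictures show all four tins upright and about 2 mm off centre as judged by eye. The jar and cup are where they started, and the arm is well clear.

**What disagreed:**
- The two cameras differed by about 3–4 mm on the coaster centres, so I used averages. For yellow, the tower hid part of the coaster from the side camera, so I applied the offset seen on the others.
- The force reading was too noisy to confirm touch-down, so I relied on the height stopping.
- Fast moves drifted by up to about 15 mm and tilted the tool by up to about 1.4°; while a tin was held it was at most about 0.7°. I corrected both before each grasp and set-down.

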